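# Switch on the watch timing set in order and tap-test the pickup

### The arm

A 7-joint arm with a two-finger parallel gripper is mounted at the origin on the work surface. World frame = base frame: x ahead of the robot, y to its left, z up, the work surface at z = 0. Lengths are in mm, angles in rad, forces in N, time in s.
With the tool pointing down it reaches from about 425 to 875 mm from the base axis. Payload 8.4 kg.
Tool frame: the origin (TCP) lies midway between the tips of the shut fingers; the grasp point (between the pads) lies 19 mm behind it; z points along the fingers, y is the direction in which the jaws open and shut (so a half turn about z gives the same grasp; the last joint's range is limited). The gripper opens to 87 mm and grips with 3 to 60 N. Pads are 19 mm wide; open, the fingers measure 117 mm over their backs; the gripper's body (75 mm by 190 mm) begins 51 mm behind the grasp point.
Start: joints at [-1.307, 0.333, 0.04, 1.465, -0.013, 1.343, -0.059], TCP at [230.68, 607.66, 222.546] pointing down, gripper open.
Joint ranges: [-2.58, 2.58], [-0.38, 2.09], [-1.3, 1.39], [0.25, 2.4], [-1.5, 4.64], [0.08, 2.09], [-2.65, 2.65]. Speed limits (rad/s): [2.22, 2.22, 2.79, 2.79, 3.14, 3.14, 3.14].

### API

Orientations are given as a rotation vector (axis times angle).
In Python, from rig import telemetry, get_image, camera_info, job gives the robot as it stands.
- The arm moves only by the tool move_arm, never from a script. Its argument "steps" is a list of rows, each an object of numbers: "tx", "ty", "tz": the shift along the tool's x, y, z in units of 50 mm (1.0 is 50 mm); "rx", "ry", "rz": the turn, a rotation vector about the tool's x, y, z in units of 5 degrees (1.0 is 5 degrees); "fingers": the gripper's target within -1 to 1 (fully open at 1, half-way at 0, shut at -1). In form: [{"tx": .., "ty": .., "tz": .., "rx": .., "ry": .., "rz": .., "fingers": ..}, ...]. A call has exactly 10 rows; each row shifts and turns the pose as measured when the row begins, along the tool's axes as they then stand; what a row does not reach is not made up. A row lasts 1/8 s, in which the tool goes at most 62.5 mm and 10.7 degrees, less where a joint would pass 70% of its speed; a pose out of reach is approached as far as the arm can. A call is refused whole if a number of a shift passes 1 or a number of a turn 1, either way. A call with a gripper value outside its range is refused whole. The fingers move at their own pace and stop on an object; "grip_force" is the grip in N (left out, the last holds). Time passes only in rows, so rows that do not move let the fingers close, or fill a call up. It gives the time, the measured TCP pose, the force and the opening at its end, in the units of the state.
- telemetry.read_state(): the state, without advancing time (a new reading comes with each control period).
- get_image(name): name is "scene" or "top" or "wrist"; returns the picture (420x560x3 uint8, red, green, blue); there is no depth.
- camera_info(name): a dict with "fovy" (degrees; the focal length in pixels is half the picture's height over the tangent of half this angle, whatever the lens; pixels are square), "cx", "cy" (the principal point, pixels), "xyz" and "attitude" of the camera in the world. Camera axes: x right, y down, z forward; pixel columns grow to the right and rows downward; lengths in mm; the calibration is good to about 2 mm. A picture is of the moment at which its call begins: read the wrist's pose just before it. camera_info takes no time and is no camera call; for the wrist camera it gives the pose at the moment of the call.
- job.finish_job(): hands the job in, once; it reports no verdict.
The state is a dict: "time": time; "joint_pos": joint angles; "dq": joint speeds; "effort": joint torques, N m; "position": TCP position; "tcp_rot": TCP orientation; "contact_force": force on the tool from outside, world axes, zero at the start; "moment": the same for the moment, N m; "grip_width": opening from 0.0 (shut) to 1.0 (fully open).
Only numpy, scipy, OpenCV 4.12 (cv2) and the standard library are available. Lean on these libraries where they do the work, as an engineer would, in place of code of your own. Each camera call takes 0.05 s, during which the arm holds its last target.

### The job

Switch on the watch timing set by pressing, with a fingertip, the latching key on the dark power supply, then the square key on the low aluminium amplifier, then the small round start key on the white tester, each gently and right down so that it stays down. When all three are on, tap the steel sensing plate of the black pickup stand lightly so that it dips and springs back. Keep to that order and leave everything standing where it is: nothing is to be gripped, lifted or pushed aside.

Things in the scene. Friction and masses are not known exactly. Their poses are not given: they have to be found in the camera images.
- supply: (x and y in these notes are each thing's own axes.) Bench power supply: dark steel box 140 (x) x 120 (y) mm, top face 70 mm up, aluminium cooling fins on its +x end, fixed to the bench. Origin: centre of its underside, z up. It carries one large round grey key. A tin stands on its top. Keep every push on it under 25 N.
- supply_key_top (a point): Centre of the top of the supply's key, a round grey cap 36 mm across, 30 mm to -x of the box's centre; stands 16 mm above the box's top face when out (86 mm above the bench). The point moves down with the key.
- supply_key (a joint): How far the supply's key is down, in m: 0 out (off), 0.008 fully down; on (and latched) from 0.006. Latching: slides 8 mm straight down, resists with about 3 N at any depth, has no return spring and stays where it is left; at 8 mm it bottoms in a sprung mount that gives up to 5 mm more (4.5 N, rising 2 N per mm) and comes back, then stops hard.
- amp: Signal amplifier: low brushed-aluminium case 100 (x) x 130 (y) x 45 mm high, loose on the bench, about 0.9 kg. Origin: centre of its underside, z up. On its top one square grey key and, 73 mm from the key towards +y, a fixed round black gain knob 24 mm across and 14 mm high that is not used. Keep every push on it under 25 N.
- amp_key_top (a point): Centre of the top of the amplifier's key, a square grey cap 30 x 30 mm, 33 mm to -y of the case's centre; stands 16 mm above the case when out (61 mm above the bench). The point moves down with the key.
- amp_key (a joint): How far the amplifier's key is down, in m: 0 out (off), 0.008 fully down; on (and latched) from 0.006. Latching: slides 8 mm straight down, resists with about 3 N at any depth, has no return spring and stays where it is left; at 8 mm it bottoms in a sprung mount that gives up to 5 mm more (4.5 N, rising 2 N per mm) and comes back, then stops hard.
- tester: Watch timing tester: white plastic bench case 150 (x) x 200 (y) x 65 mm high with a blue-grey screen on its top, fixed to the bench. Origin: centre of its underside, z up. Its top carries one small round raised grey key and two fixed flat domes 16 mm across, 3 mm high, which are not used. A black loupe stands on its top, about 70 mm to +x of the key. Keep every push on it under 25 N.
- tester_key_top (a point): Centre of the top of the tester's start key, a round grey cap 26 mm across, 40 mm to -x and 55 mm to -y of the case's centre; stands 16 mm above the case when out (81 mm above the bench). The point moves down with the key.
- tester_key (a joint): How far the tester's key is down, in m: 0 out (off), 0.008 fully down; on (and latched) from 0.006. Latching: slides 8 mm straight down, resists with about 3 N at any depth, has no return spring and stays where it is left; at 8 mm it bottoms in a sprung mount that gives up to 5 mm more (4.5 N, rising 2 N per mm) and comes back, then stops hard.
- stand: Watch pickup (microphone) stand: a black barrel 52 mm thick and 140 mm long lying along its y axis on a foot 100 x 120 mm, loose on the bench, about 0.9 kg. Origin: centre of the foot's underside, z up. On the barrel two fixed black jaws, their tops 90 mm above the bench, their inner faces 90 mm apart along y; the sensing plate lies between them. Empty: no watch in it. Keep every push on the stand or its plate under 12 N.
- plate_top (a point): Centre of the top of the stand's sensing plate, a bare steel rectangle 40 (x) x 50 (y) mm, 84 mm above the bench at rest, between the jaws and 6 mm below their tops. The point moves down with the plate.
- plate (a joint): How far the sensing plate is pressed down, in m: 0 at rest, 0.010 at its hard stop. Sprung: gives from 0.9 N, then 0.6 N per mm (about 7 N at the stop), and springs back by itself. A tap counts once it is down 0.003.
- loupe: Black eye loupe, 36 mm across, 34 mm high, standing loose on the tester's top. Origin: centre of its underside. Leave alone.
- tin: Flat aluminium screw tin, 38 mm across, 16 mm high, loose on the supply's top, 74 mm to +x of its key. Origin: centre of its underside. Leave alone.
- watch_case: Bare steel watch case with a pale gold dial, 40 mm across, 11 mm high, lying loose on the bench on the -x side of the pickup stand. Origin: centre of its underside. Leave alone.
- screwdriver: Small screwdriver, 110 mm long, lying loose on the bench on the -x side of the supply. Leave alone.
- jar: Small amber glass jar with a black cap, 44 mm across, 50 mm high, loose at the back of the bench. Origin: centre of its underside. Leave alone.
- movement: Brass watch movement in a black holder 50 x 36 mm, 16 mm high, loose at the back of the bench. Origin: centre of its underside. Leave alone.
- blower: Black rubber dust blower, 52 mm across, 75 mm high, standing loose at the back of the bench. Origin: centre of its underside. Leave alone.
Mind the look-alikes: they are no part of the job. Leave any purple or yellow look-alike of the stand alone. What is shaped like the tester but green is not meant.

How it is judged:
By the outcome, as a careful person would: the job done as asked, in the order asked, and still so for the second after the job is handed in, with the robot touching nothing.
It also fails if it takes over 58 s, if anything falls off the work surface, if the arm or the gripper's body presses on something with over 40 N, if the wrist force passes 120 N, or if a joint passes its speed limit or range.

## Working session

There is one attempt and no reset: what is moved stays moved. The work goes in short steps, Python scripts to look and compute and a tool call to move; the robot and the scene stay as the last step left them, time stands still between calls to the robot, and variables do not carry over. Pictures are saved under pics/ and viewed, and the job is handed in when it is done.

Besides the shell and the picture viewer there is one more tool, called after "Request:" by a JSON object that holds its "op" and its "data", one argument or row to a line. move_arm: Moves the arm, as the interface text tells. Its arguments: {"type":"object","properties":{"steps":{"type":"array"},"grip_force":{"type":"number"}},"required":["steps"]}

```bash
ls; mkdir -p pics; python3 - <<'E'
from rig import telemetry, get_image, camera_info
import cv2
print(telemetry.read_state())
for n in ["scene","top","wrist"]:
    print(n,camera_info(n)); cv2.imwrite(f"pics/{n}0.png",get_image(n)[:,:,::-1])
E
```

```text
pics
{'time': 0.0, 'joint_pos': array([-1.30721455,  0.33392961,  0.03989223,  1.46629345, -0.01340097,
        1.34326973, -0.05850265]), 'dq': array([-7.11287582e-04,  4.05280050e-04,  1.59399511e-03, -3.90463174e-05,
        2.63994118e-03, -2.03318134e-03,  1.67585394e-03]), 'effort': array([-5.20117828e-04, -6.56345272e+01,  1.33473124e+00, -4.03796732e+01,
       -5.98726468e-02,  4.46064072e-02,  8.59753118e-05]), 'position': array([230.54104702, 607.23933895, 221.63657357]), 'tcp_rot': array([-5.66762354e-01, -3.08986287e+00,  2.55100002e-03]), 'contact_force': array([-1.09147558,  0.86456208, -0.05869252]), 'moment': array([-0.02078655,  0.01192642,  0.01991234]), 'grip_width': 1.0048017516640553}
scene {'fovy': 42.86945388963017, 'cx': 281.2742435060284, 'cy': 215.1619999602426, 'xyz': array([ 886.46688188,  484.70775112, 1308.09830257]), 'attitude': array([-0.85365543, -2.77260797,  0.75806017])}
top {'fovy': 51.23396913645659, 'cx': 280.3072668303019, 'cy': 204.8912851567604, 'xyz': array([ 235.58525583, -128.27550631, 1515.05253083]), 'attitude': array([-2.14177258,  2.08188846, -0.21019559])}
wrist {'fovy': 62.265953971488265, 'cx': 276.66931070585105, 'cy': 210.5754405645355, 'xyz': array([155.46670167, 635.90516129, 383.28275392]), 'attitude': array([2.37645151, 1.63890756, 0.24291078])}
```

View pics/scene0.png

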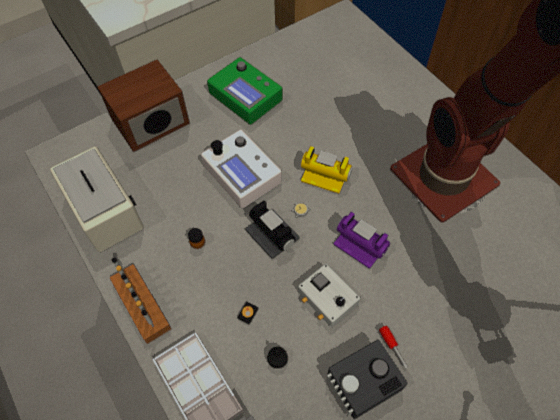

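View pics/top0.png

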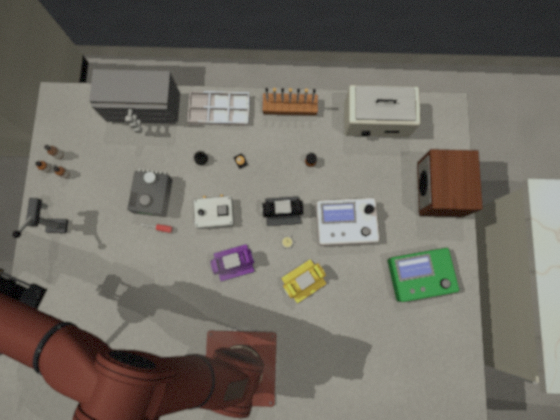

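View pics/wrist0.png

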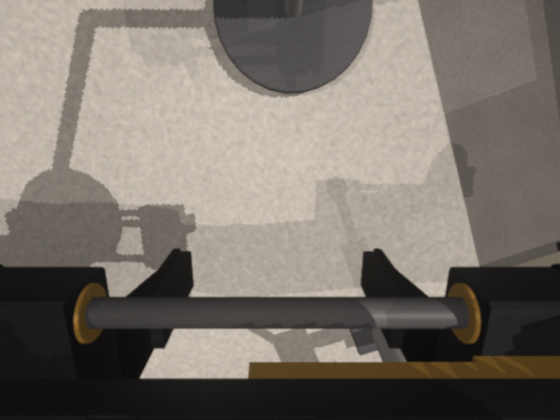

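```bash
cat > h.py <<'E'
import numpy as np, cv2
from rig import telemetry, get_image, camera_info
from scipy.spatial.transform import Rotation as R
from scipy.optimize import least_squares
def cam(n):
    c=camera_info(n); f=210/np.tan(np.radians(c['fovy']/2)); return dict(f=f,cx=c['cx'],cy=c['cy'],t=np.array(c['xyz']),R=R.from_rotvec(c['attitude']).as_matrix())
def ray(c,uv):
    return c['R']@np.array([(uv[0]-c['cx'])/c['f'],(uv[1]-c['cy'])/c['f'],1])
def atz(c,uv,z):
    d=ray(c,uv); return c['t']+d*(z-c['t'][2])/d[2]
def proj(c,p):
    q=c['R'].T@(np.array(p)-c['t']); return np.array([q[0]/q[2]*c['f']+c['cx'],q[1]/q[2]*c['f']+c['cy']])
E
python3 - <<'E'
import cv2
a=cv2.imread('pics/scene0.png'); b=cv2.imread('pics/top0.png')
cv2.imwrite('pics/s1.png',cv2.resize(a[120:320,190:390],None,fx=3,fy=3,interpolation=cv2.INTER_CUBIC))
cv2.imwrite('pics/s2.png',cv2.resize(a[250:420,260:430],None,fx=3.5,fy=3.5,interpolation=cv2.INTER_CUBIC))
cv2.imwrite('pics/t1.png',cv2.resize(b[140:300,110:310],None,fx=3.7,fy=3.7,interpolation=cv2.INTER_CUBIC))
cv2.imwrite('pics/t2.png',cv2.resize(b[170:300,250:400],None,fx=4,fy=4,interpolation=cv2.INTER_CUBIC))
E
```

```text
(no output)
```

View pics/s1.png

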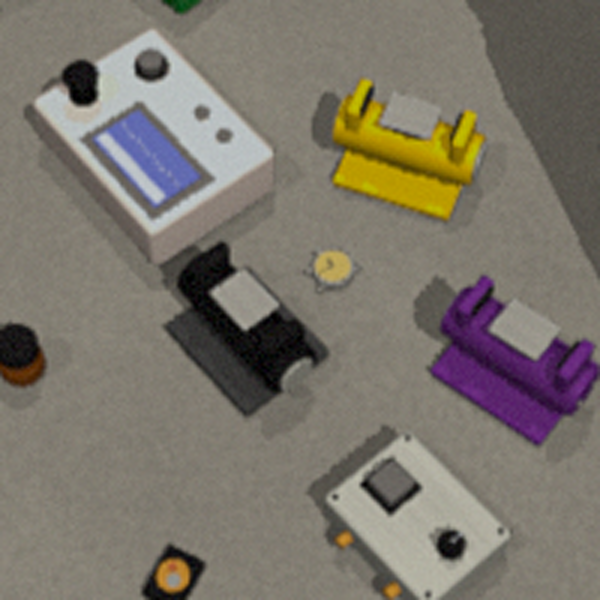

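View pics/s2.png

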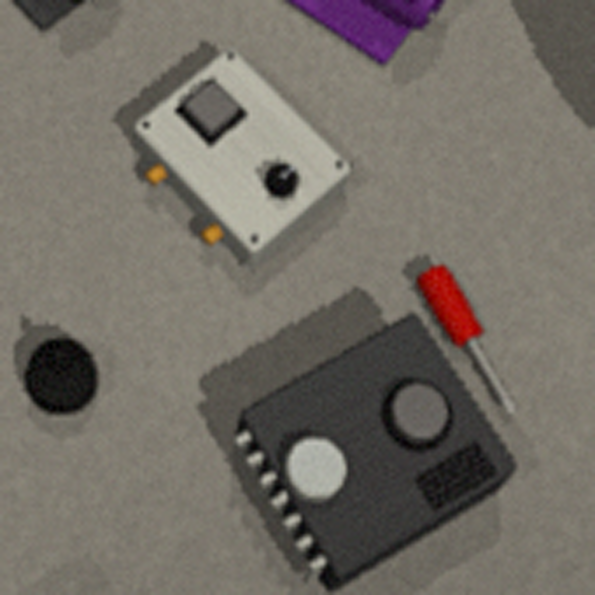

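View pics/t1.png

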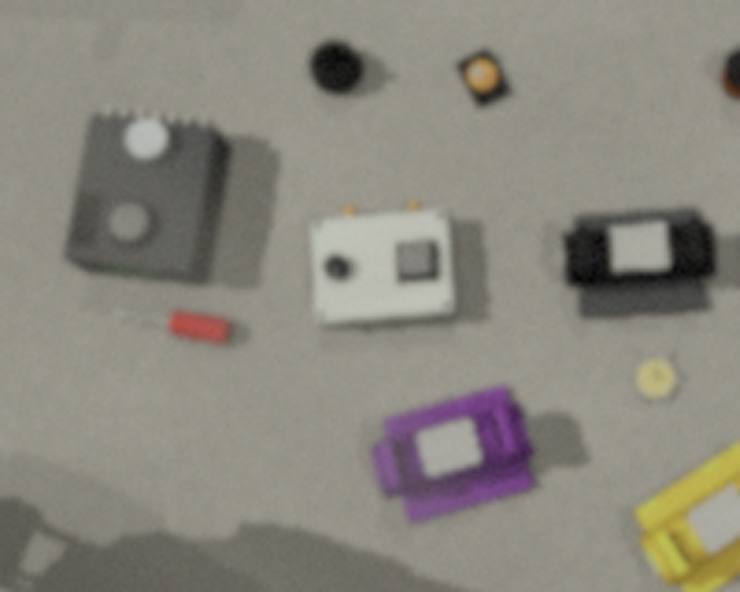

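View pics/t2.png

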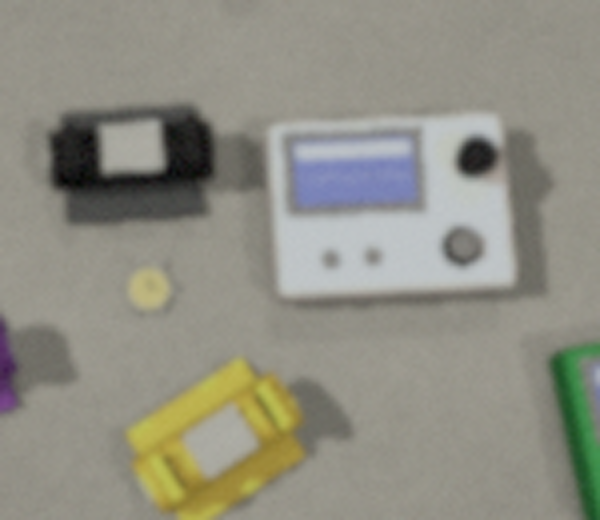

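```bash
python3 - <<'E'
from h import *
s=cam('scene');t=cam('top')
P=dict(supply=((379.7,367.7),(144.9,200),86),amp=((320.8,281.1),(222.4,210.3),61),tester=((240.3,141),(365.75,231.5),81),plate=((271.7,219.7),(283,206.8),84))
for k,(a,b,z) in P.items():
    A=np.array([0.]);r=lambda p:np.r_[proj(s,p)-a,proj(t,p)-b]
    o=least_squares(r,[500,0,70]).x
    print(k,atz(s,a,z).round(1),atz(t,b,z).round(1),o.round(1),r(o).round(1), np.hypot(*o[:2]))
q=telemetry.read_state();M=R.from_rotvec(q['tcp_rot']).as_matrix();print(M.round(3))
E
```

```text
supply [537. 341.  86.] [534.2 336.1  86. ] [535.1 339.7  77.7] [-0.3 -0.  -0.3  0.2] 633.793494881107
amp [514.4  86.7  61. ] [511.2  78.7  61. ] [511.8  82.   49.4] [-0.5 -0.1 -0.5  0.5] 518.3393117165231
tester [ 453.5 -392.8   81. ] [ 449.6 -401.1   81. ] [ 450.2 -402.3   69.2] [-0.4 -0.1 -0.3  0.3] 603.7045027861112
plate [ 524.7 -120.5   84. ] [ 524.4 -125.9   84. ] [ 523.9 -124.3   78.5] [-0.5 -0.1 -0.5  0.5] 538.5007980018405
[[-0.935  0.355 -0.   ]
 [ 0.355  0.935 -0.001]
 [-0.    -0.001 -1.   ]]
```

```bash
cat >> h.py <<'E'
def tool():
    q=telemetry.read_state(); return np.array(q['position']),R.from_rotvec(q['tcp_rot']).as_matrix(),q
def go(target,label=''):
    p,M,q=tool(); d=M.T@(np.array(target)-p)/50
    yaw=np.degrees(np.arctan2(M[1,1],M[0,1])); print(label,'d units',d.round(3),'yaw of y',yaw.round(2),'tilt',M[:,2].round(4),'pos',p.round(2),'t',round(q['time'],2),'F',np.round(q['contact_force'],2),'g',round(q['grip_width'],3))
E
python3 - <<'E'
from h import *
p,M,q=tool();c=cam('wrist')
print(M.T@(c['t']-p), (M.T@c['R']).round(3))
for dz in (0,100,140,200): print(dz,proj(c,p+M@np.array([0,0,dz])), 'centre at', M.T@(atz(c,(277,210),p[2]-dz)-p))
# plan: row simulation
tgt=np.array([535-50,340,200.])
print((tgt-p))
E
```

```text
[ 8.03577278e+01 -1.24647348e-01 -1.61538970e+02] [[-0.001 -0.956 -0.292]
 [ 1.    -0.001 -0.   ]
 [ 0.    -0.292  0.956]]
0 [277.03125176 268.58288784] centre at [ 3.13386454e+01 -3.46438651e-03 -4.46314304e-03]
100 [276.90957456 211.2055453 ] centre at [9.91447989e-01 7.15587083e-02 9.99998476e+01]
140 [276.88180083 198.1087388 ] centre at [-1.11474310e+01  1.01567946e-01  1.40001572e+02]
200 [276.8509312  183.55204572] centre at [-2.93557494e+01  1.46581803e-01  2.00004158e+02]
[ 254.40301136 -267.331012    -21.87353761]
```

```bash
python3 - <<'E'
from h import *
p,M,q=tool()
step=np.array([304,-267,-30])/8
for k in range(8):
    a=min(5*k,20.8); Mk=M@R.from_rotvec([0,0,-np.radians(a)]).as_matrix()
    print(k,(Mk.T@step/50).round(2))
E
```

```text
0 [-0.95 -0.35  0.08]
1 [-0.91 -0.44  0.08]
2 [-0.87 -0.51  0.08]
3 [-0.82 -0.59  0.08]
4 [-0.77 -0.66  0.08]
5 [-0.76 -0.67  0.08]
6 [-0.76 -0.67  0.08]
7 [-0.76 -0.67  0.08]
```

Request:
{"op": "move_arm", "data": {
  "steps": [
    {"tx": -0.95,"ty": -0.35,"tz": 0.08,"rz": -1,"fingers": -1},
    {"tx": -0.91,"ty": -0.44,"tz": 0.08,"rz": -1,"fingers": -1},
    {"tx": -0.87,"ty": -0.51,"tz": 0.08,"rz": -1,"fingers": -1},
    {"tx": -0.82,"ty": -0.59,"tz": 0.08,"rz": -1,"fingers": -1},
    {"tx": -0.77,"ty": -0.66,"tz": 0.08,"rz": -0.16,"fingers": -1},
    {"tx": -0.76,"ty": -0.67,"tz": 0.08,"fingers": -1},
    {"tx": -0.76,"ty": -0.67,"tz": 0.08,"fingers": -1},
    {"tx": -0.76,"ty": -0.67,"tz": 0.08,"fingers": -1},
    {"fingers": -1},
    {"fingers": -1}
  ],
  "grip_force": 20
}}

```text
invalid input
```

```bash
python3 - <<'E'
from h import *
go([535,340,190])
c=cam('wrist');im=get_image('wrist');cv2.imwrite('pics/w1.png',im[:,:,::-1])
print(proj(c,[535,340,86]))
np.save('c1.npy',c,allow_pickle=True)
E
```

```text
d units [-7.589 -2.837  0.642] yaw of y 69.21 tilt [-3.0e-04 -1.2e-03 -1.0e+00] pos [230.6  607.33 221.87] t 0.15 F [ 0.16 -0.38  0.35] g 1.001
[159.4439722  503.48090365]
```

View pics/w1.png

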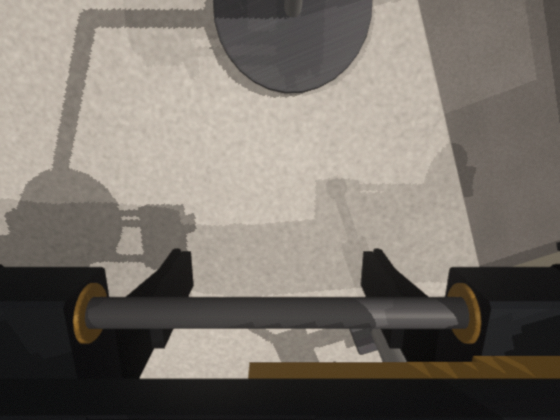

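Request:
{"op": "move_arm", "data": {
  "steps": [
    {"tx": -0.95,"ty": -0.35,"tz": 0.08,"rx": 0,"ry": 0,"rz": -1,"fingers": -1},
    {"tx": -0.91,"ty": -0.44,"tz": 0.08,"rx": 0,"ry": 0,"rz": -1,"fingers": -1},
    {"tx": -0.87,"ty": -0.51,"tz": 0.08,"rx": 0,"ry": 0,"rz": -1,"fingers": -1},
    {"tx": -0.82,"ty": -0.59,"tz": 0.08,"rx": 0,"ry": 0,"rz": -1,"fingers": -1},
    {"tx": -0.77,"ty": -0.66,"tz": 0.08,"rx": 0,"ry": 0,"rz": -0.16,"fingers": -1},
    {"tx": -0.76,"ty": -0.67,"tz": 0.08,"rx": 0,"ry": 0,"rz": 0,"fingers": -1},
    {"tx": -0.76,"ty": -0.67,"tz": 0.08,"rx": 0,"ry": 0,"rz": 0,"fingers": -1},
    {"tx": -0.76,"ty": -0.67,"tz": 0.08,"rx": 0,"ry": 0,"rz": 0,"fingers": -1},
    {"tx": 0,"ty": 0,"tz": 0,"rx": 0,"ry": 0,"rz": 0,"fingers": -1},
    {"tx": 0,"ty": 0,"tz": 0,"rx": 0,"ry": 0,"rz": 0,"fingers": -1}
  ],
  "grip_force": 20
}}

```text
time: 1.45
position: [544.1, 334.4, 186.4]
tcp_rot: [0.024, -3.139, 0.004]
contact_force: [-0.6, -0.0, 0.1]
grip_width: 0.02
```

```bash
python3 - <<'E'
from h import *
go([535,340,190])
c=cam('wrist');im=get_image('wrist');cv2.imwrite('pics/w2.png',im[:,:,::-1])
print(proj(c,[535,340,86]))
np.save('c1.npy',c,allow_pickle=True)
E
```

```text
d units [ 0.18   0.114 -0.071] yaw of y 90.89 tilt [-0.0026 -0.0028 -1.    ] pos [544.07 334.41 186.42] t 1.45 F [-0.59 -0.03  0.1 ] g 0.02
[284.59366462 200.40102429]
```

View pics/w2.png

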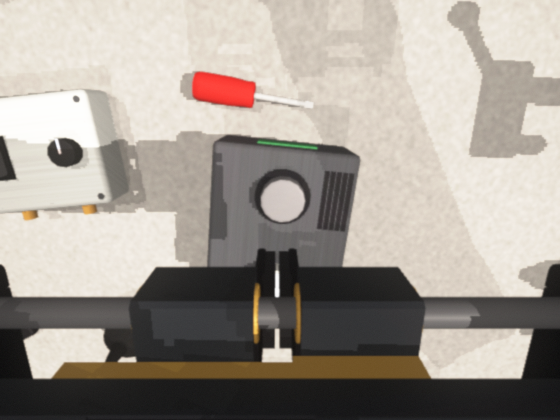

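```bash
python3 - <<'E'
from h import *
c=np.load('c1.npy',allow_pickle=True).item()
im=cv2.imread('pics/w2.png')[150:250,230:340]
cv2.imwrite('pics/w2c.png',cv2.resize(im,None,fx=5,fy=5,interpolation=cv2.INTER_CUBIC))
g=atz(c,(282,200),86);print(g); go([*g[:2],96])
E
```

```text
[534.70741358 337.96869617  86.        ]
 d units [0.187 0.089 1.809] yaw of y 90.87 tilt [-0.0022 -0.0033 -1.    ] pos [544.31 333.97 186.45] t 1.5 F [-0.72 -0.94  0.17] g 0.014
```

View pics/w2c.png

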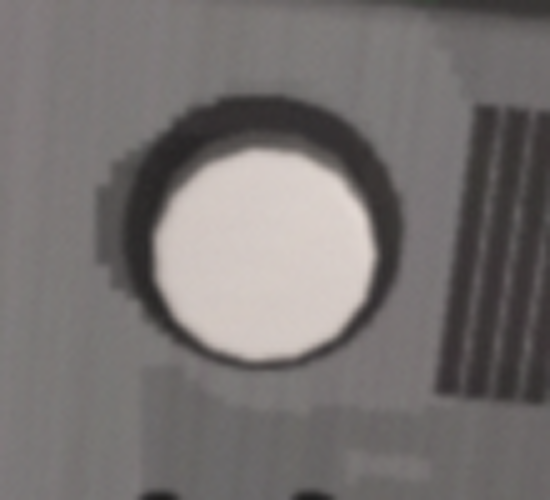

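Request:
{"op": "move_arm", "data": {
  "steps": [
    {"tx": 0.1,"ty": 0.05,"tz": 0.55,"rx": 0,"ry": 0,"rz": 0,"fingers": -1},
    {"tx": 0.09,"ty": 0.05,"tz": 0.55,"rx": 0,"ry": 0,"rz": 0,"fingers": -1},
    {"tx": 0,"ty": 0,"tz": 0.4,"rx": 0,"ry": 0,"rz": 0,"fingers": -1},
    {"tx": 0,"ty": 0,"tz": 0.2,"rx": 0,"ry": 0,"rz": 0,"fingers": -1},
    {"tx": 0,"ty": 0,"tz": 0,"rx": 0,"ry": 0,"rz": 0,"fingers": -1},
    {"tx": 0,"ty": 0,"tz": 0,"rx": 0,"ry": 0,"rz": 0,"fingers": -1},
    {"tx": 0,"ty": 0,"tz": 0.04,"rx": 0,"ry": 0,"rz": 0,"fingers": -1},
    {"tx": 0,"ty": 0,"tz": 0.04,"rx": 0,"ry": 0,"rz": 0,"fingers": -1},
    {"tx": 0,"ty": 0,"tz": 0,"rx": 0,"ry": 0,"rz": 0,"fingers": -1},
    {"tx": 0,"ty": 0,"tz": 0,"rx": 0,"ry": 0,"rz": 0,"fingers": -1}
  ]
}}

```text
time: 2.75
position: [531.2, 346.3, 99.1]
tcp_rot: [-0.039, 3.14, 0.004]
contact_force: [0.2, 0.3, 0.1]
grip_width: 0.007
```

```bash
python3 - <<'E'
from h import *
go([534.3,338.5,77])
E
```

```text
d units [-0.057 -0.159  0.441] yaw of y 91.43 tilt [ 0.0012  0.0025 -1.    ] pos [531.2  346.33  99.09] t 2.75 F [0.22 0.31 0.08] g 0.007
```

Request:
{"op": "move_arm", "data": {
  "steps": [
    {"tx": -0.06,"ty": -0.16,"tz": 0.05,"rx": 0,"ry": 0,"rz": 0.2,"fingers": -1},
    {"tx": 0,"ty": 0,"tz": 0.05,"rx": 0,"ry": 0,"rz": 0,"fingers": -1},
    {"tx": 0,"ty": 0,"tz": 0.04,"rx": 0,"ry": 0,"rz": 0,"fingers": -1},
    {"tx": 0,"ty": 0,"tz": 0.04,"rx": 0,"ry": 0,"rz": 0,"fingers": -1},
    {"tx": 0,"ty": 0,"tz": 0.04,"rx": 0,"ry": 0,"rz": 0,"fingers": -1},
    {"tx": 0,"ty": 0,"tz": 0.04,"rx": 0,"ry": 0,"rz": 0,"fingers": -1},
    {"tx": 0,"ty": 0,"tz": 0.04,"rx": 0,"ry": 0,"rz": 0,"fingers": -1},
    {"tx": 0,"ty": 0,"tz": 0.04,"rx": 0,"ry": 0,"rz": 0,"fingers": -1},
    {"tx": 0,"ty": 0,"tz": 0,"rx": 0,"ry": 0,"rz": 0,"fingers": -1},
    {"tx": 0,"ty": 0,"tz": 0,"rx": 0,"ry": 0,"rz": 0,"fingers": -1}
  ]
}}

```text
time: 4.0
position: [534.7, 337.7, 81.2]
tcp_rot: [-0.01, 3.14, 0.004]
contact_force: [-0.6, -0.5, 1.2]
grip_width: 0.007
```

```bash
python3 - <<'E'
from h import *
go([534.3,338.5,76.5])
E
```

```text
d units [0.009 0.016 0.094] yaw of y 90.35 tilt [ 0.0013  0.0024 -1.    ] pos [534.75 337.69  81.18] t 4.0 F [-0.65 -0.46  1.23] g 0.007
```

Request:
{"op": "move_arm", "data": {
  "steps": [
    {"tx": 0,"ty": 0,"tz": 0.03,"rx": 0,"ry": 0,"rz": 0,"fingers": -1},
    {"tx": 0,"ty": 0,"tz": 0.03,"rx": 0,"ry": 0,"rz": 0,"fingers": -1},
    {"tx": 0,"ty": 0,"tz": 0.03,"rx": 0,"ry": 0,"rz": 0,"fingers": -1},
    {"tx": 0,"ty": 0,"tz": 0.03,"rx": 0,"ry": 0,"rz": 0,"fingers": -1},
    {"tx": 0,"ty": 0,"tz": 0.02,"rx": 0,"ry": 0,"rz": 0,"fingers": -1},
    {"tx": 0,"ty": 0,"tz": 0,"rx": 0,"ry": 0,"rz": 0,"fingers": -1},
    {"tx": 0,"ty": 0,"tz": 0,"rx": 0,"ry": 0,"rz": 0,"fingers": -1},
    {"tx": 0,"ty": 0,"tz": 0,"rx": 0,"ry": 0,"rz": 0,"fingers": -1},
    {"tx": 0,"ty": 0,"tz": 0,"rx": 0,"ry": 0,"rz": 0,"fingers": -1},
    {"tx": 0,"ty": 0,"tz": 0,"rx": 0,"ry": 0,"rz": 0,"fingers": -1}
  ]
}}

```text
time: 5.25
position: [534.8, 337.7, 77.9]
tcp_rot: [-0.009, 3.14, 0.006]
contact_force: [-2.3, -1.0, 5.8]
grip_width: 0.006
```

```bash
python3 - <<'E'
from h import *
go([534.3,338.5,76.5])
E
```

```text
d units [0.01  0.016 0.029] yaw of y 90.32 tilt [ 0.0015  0.0038 -1.    ] pos [534.82 337.68  77.93] t 5.25 F [-2.26 -0.98  5.77] g 0.006
```

Request:
{"op": "move_arm", "data": {
  "steps": [
    {"tx": 0,"ty": 0,"tz": 0.03,"rx": 0,"ry": 0,"rz": 0,"fingers": -1},
    {"tx": 0,"ty": 0,"tz": 0.02,"rx": 0,"ry": 0,"rz": 0,"fingers": -1},
    {"tx": 0,"ty": 0,"tz": -0.9,"rx": 0,"ry": 0,"rz": 0,"fingers": -1},
    {"tx": 0,"ty": 0,"tz": -0.9,"rx": 0,"ry": 0,"rz": 0,"fingers": -1},
    {"tx": 0.08,"ty": -1,"tz": 0,"rx": 0,"ry": 0,"rz": 0,"fingers": -1},
    {"tx": 0.08,"ty": -1,"tz": 0,"rx": 0,"ry": 0,"rz": 0,"fingers": -1},
    {"tx": 0.08,"ty": -1,"tz": 0,"rx": 0,"ry": 0,"rz": 0,"fingers": -1},
    {"tx": 0.08,"ty": -1,"tz": 0,"rx": 0,"ry": 0,"rz": 0,"fingers": -1},
    {"tx": 0.08,"ty": -1,"tz": 0,"rx": 0,"ry": 0,"rz": 0,"fingers": -1},
    {"tx": 0,"ty": 0,"tz": 0,"rx": 0,"ry": 0,"rz": 0,"fingers": -1}
  ]
}}

```text
time: 6.5
position: [516.1, 81.1, 166.0]
tcp_rot: [-0.012, 3.138, 0.008]
contact_force: [-0.9, 0.8, -0.4]
grip_width: 0.004
```

```bash
cat > look.py <<'E'
from h import *
import sys
n=sys.argv[1]; z=float(sys.argv[2]); x,y=float(sys.argv[3]),float(sys.argv[4])
go([x,y,z+10])
c=cam('wrist');im=get_image('wrist');cv2.imwrite(f'pics/{n}.png',im[:,:,::-1]);np.save(f'{n}.npy',c,allow_pickle=True)
u=proj(c,[x,y,z]);print(u); 
E
python3 look.py a1 61 513 83
```

```text
d units [0.068 0.029 1.9  ] yaw of y 90.43 tilt [ 0.0038  0.0052 -1.    ] pos [516.06  81.09 166.  ] t 6.5 F [-0.88  0.75 -0.38] g 0.004
[278.7227715  205.29616434]
```

View pics/a1.png

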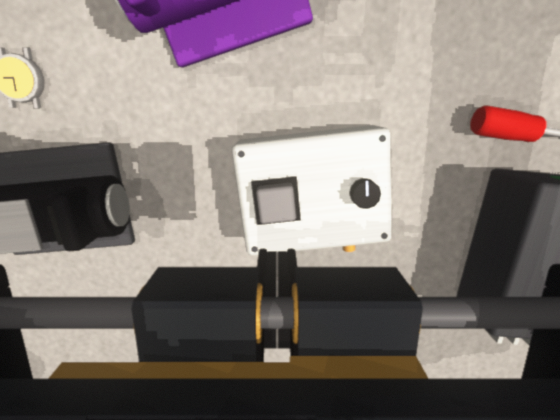

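```bash
python3 - <<'E'
from h import *
c=np.load('a1.npy',allow_pickle=True).item()
im=cv2.imread('pics/a1.png')[160:260,220:330]
cv2.imwrite('pics/a1c.png',cv2.resize(im,None,fx=5,fy=5,interpolation=cv2.INTER_CUBIC))
g=atz(c,(277.3,201.5),61);print(g); go([*g[:2],66])
E
```

```text
[509.86103516  81.84188836  61.        ]
 d units [ 0.132 -0.046  1.998] yaw of y 90.59 tilt [ 0.0037  0.006  -1.    ] pos [516.06  83.62 165.95] t 6.55 F [0.25 0.87 0.88] g 0.009
```

View pics/a1c.png

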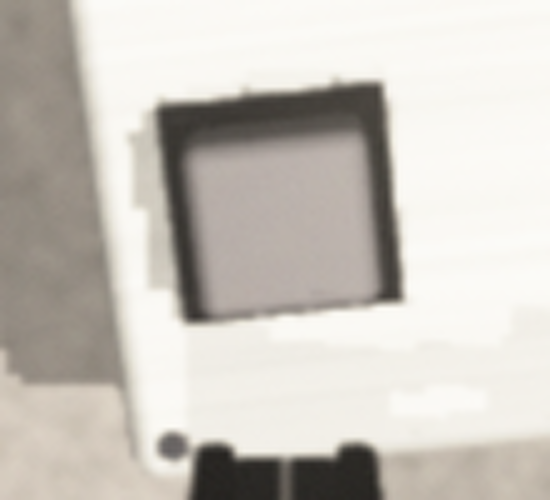

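Request:
{"op": "move_arm", "data": {
  "steps": [
    {"tx": 0.1,"ty": -0.03,"tz": 0.4,"rx": 0,"ry": 0,"rz": 0,"fingers": -1},
    {"tx": 0,"ty": 0,"tz": 0.5,"rx": 0,"ry": 0,"rz": 0,"fingers": -1},
    {"tx": 0,"ty": 0,"tz": 0.5,"rx": 0,"ry": 0,"rz": 0,"fingers": -1},
    {"tx": 0,"ty": 0,"tz": 0.25,"rx": 0,"ry": 0,"rz": 0,"fingers": -1},
    {"tx": 0,"ty": 0,"tz": 0.1,"rx": 0,"ry": 0,"rz": 0,"fingers": -1},
    {"tx": 0,"ty": 0,"tz": 0,"rx": 0,"ry": 0,"rz": 0,"fingers": -1},
    {"tx": 0,"ty": 0,"tz": 0,"rx": 0,"ry": 0,"rz": 0,"fingers": -1},
    {"tx": 0,"ty": 0,"tz": 0,"rx": 0,"ry": 0,"rz": 0,"fingers": -1},
    {"tx": 0,"ty": 0,"tz": 0,"rx": 0,"ry": 0,"rz": 0,"fingers": -1},
    {"tx": 0,"ty": 0,"tz": 0,"rx": 0,"ry": 0,"rz": 0,"fingers": -1}
  ]
}}

```text
time: 7.8
position: [514.0, 90.4, 78.4]
tcp_rot: [-0.028, 3.132, 0.015]
contact_force: [-0.7, -0.0, 0.9]
grip_width: 0.004
```

```bash
python3 -c "
from h import *
go([511.2,82,52.5])"
```

```text
d units [ 0.064 -0.172  0.515] yaw of y 91.04 tilt [ 0.0092  0.0099 -0.9999] pos [514.01  90.38  78.37] t 7.8 F [-0.71 -0.04  0.87] g 0.004
```

Request:
{"op": "move_arm", "data": {
  "steps": [
    {"tx": 0.06,"ty": -0.17,"tz": 0.1,"rx": 0,"ry": 0,"rz": 0.2,"fingers": -1},
    {"tx": 0,"ty": 0,"tz": 0.1,"rx": 0,"ry": 0,"rz": 0,"fingers": -1},
    {"tx": 0,"ty": 0,"tz": 0.05,"rx": 0,"ry": 0,"rz": 0,"fingers": -1},
    {"tx": 0,"ty": 0,"tz": 0,"rx": 0,"ry": 0,"rz": 0,"fingers": -1},
    {"tx": 0,"ty": 0,"tz": 0.04,"rx": 0,"ry": 0,"rz": 0,"fingers": -1},
    {"tx": 0,"ty": 0,"tz": 0.04,"rx": 0,"ry": 0,"rz": 0,"fingers": -1},
    {"tx": 0,"ty": 0,"tz": 0.04,"rx": 0,"ry": 0,"rz": 0,"fingers": -1},
    {"tx": 0,"ty": 0,"tz": 0.04,"rx": 0,"ry": 0,"rz": 0,"fingers": -1},
    {"tx": 0,"ty": 0,"tz": 0.03,"rx": 0,"ry": 0,"rz": 0,"fingers": -1},
    {"tx": 0,"ty": 0,"tz": 0,"rx": 0,"ry": 0,"rz": 0,"fingers": -1}
  ]
}}

```text
time: 9.05
position: [511.0, 81.1, 54.9]
tcp_rot: [0.001, 3.133, 0.015]
contact_force: [0.0, -0.4, 0.3]
grip_width: 0.006
```

```bash
python3 -c "
from h import *
go([511.2,82,52.5])"
```

```text
d units [-0.004  0.018  0.048] yaw of y 89.95 tilt [ 0.0087  0.0096 -0.9999] pos [510.97  81.09  54.89] t 9.05 F [ 0.05 -0.38  0.33] g 0.006
```

Request:
{"op": "move_arm", "data": {
  "steps": [
    {"tx": 0,"ty": 0,"tz": 0.03,"rx": 0,"ry": 0,"rz": 0,"fingers": -1},
    {"tx": 0,"ty": 0,"tz": 0.03,"rx": 0,"ry": 0,"rz": 0,"fingers": -1},
    {"tx": 0,"ty": 0,"tz": 0.03,"rx": 0,"ry": 0,"rz": 0,"fingers": -1},
    {"tx": 0,"ty": 0,"tz": 0.03,"rx": 0,"ry": 0,"rz": 0,"fingers": -1},
    {"tx": 0,"ty": 0,"tz": 0.02,"rx": 0,"ry": 0,"rz": 0,"fingers": -1},
    {"tx": 0,"ty": 0,"tz": 0.02,"rx": 0,"ry": 0,"rz": 0,"fingers": -1},
    {"tx": 0,"ty": 0,"tz": 0,"rx": 0,"ry": 0,"rz": 0,"fingers": -1},
    {"tx": 0,"ty": 0,"tz": 0,"rx": 0,"ry": 0,"rz": 0,"fingers": -1},
    {"tx": 0,"ty": 0,"tz": 0,"rx": 0,"ry": 0,"rz": 0,"fingers": -1},
    {"tx": 0,"ty": 0,"tz": 0,"rx": 0,"ry": 0,"rz": 0,"fingers": -1}
  ]
}}

```text
time: 10.3
position: [511.0, 81.1, 51.2]
tcp_rot: [0.003, 3.134, 0.018]
contact_force: [-3.6, -1.2, 8.5]
grip_width: 0.005
```

```bash
python3 -c "
from h import *
go([511.2,82,52.5])"
```

```text
d units [-0.004  0.018 -0.027] yaw of y 89.9 tilt [ 0.0079  0.0118 -0.9999] pos [511.03  81.11  51.16] t 10.3 F [-3.61 -1.16  8.45] g 0.005
```

Request:
{"op": "move_arm", "data": {
  "steps": [
    {"tx": 0,"ty": 0,"tz": -0.9,"rx": 0,"ry": 0,"rz": 0,"fingers": -1},
    {"tx": 0,"ty": 0,"tz": -0.9,"rx": 0.13,"ry": 0.09,"rz": 0,"fingers": -1},
    {"tx": 0.12,"ty": -1,"tz": -0.3,"rx": 0,"ry": 0,"rz": 0,"fingers": -1},
    {"tx": 0.12,"ty": -1,"tz": -0.1,"rx": 0,"ry": 0,"rz": 0,"fingers": -1},
    {"tx": 0.12,"ty": -1,"tz": 0,"rx": 0,"ry": 0,"rz": 0,"fingers": -1},
    {"tx": 0.12,"ty": -1,"tz": 0,"rx": 0,"ry": 0,"rz": 0,"fingers": -1},
    {"tx": 0.12,"ty": -1,"tz": 0,"rx": 0,"ry": 0,"rz": 0,"fingers": -1},
    {"tx": 0.12,"ty": -1,"tz": 0,"rx": 0,"ry": 0,"rz": 0,"fingers": -1},
    {"tx": 0.12,"ty": -1,"tz": 0,"rx": 0,"ry": 0,"rz": 0,"fingers": -1},
    {"tx": 0.12,"ty": -1,"tz": 0,"rx": 0,"ry": 0,"rz": 0,"fingers": -1}
  ]
}}

```text
time: 11.55
position: [465.1, -326.7, 164.3]
tcp_rot: [-0.015, 3.134, 0.0]
contact_force: [0.2, 0.7, -0.5]
grip_width: 0.006
```

```bash
python3 -c "
from h import *
go([451,-400,180])
print(tool()[2]['joint_pos'].round(2))"
```

```text
d units [ 0.295 -1.463 -0.316] yaw of y 90.56 tilt [ 7.6e-03  3.0e-04 -1.0e+00] pos [ 465.14 -326.71  164.33] t 11.55 F [ 0.23  0.67 -0.46] g 0.006
[-0.05  0.23  0.68  1.78 -0.16  1.18  2.26]
```

Request:
{"op": "move_arm", "data": {
  "steps": [
    {"tx": 0.1,"ty": -0.6,"tz": -0.1,"rx": 0,"ry": 0,"rz": 0,"fingers": -1},
    {"tx": 0.1,"ty": -0.5,"tz": -0.1,"rx": 0,"ry": 0,"rz": 0,"fingers": -1},
    {"tx": 0.1,"ty": -0.3,"tz": -0.1,"rx": 0,"ry": 0,"rz": 0,"fingers": -1},
    {"tx": 0,"ty": 0,"tz": 0,"rx": 0,"ry": 0,"rz": 0,"fingers": -1},
    {"tx": 0,"ty": 0,"tz": 0,"rx": 0,"ry": 0,"rz": 0,"fingers": -1},
    {"tx": 0,"ty": 0,"tz": 0,"rx": 0,"ry": 0,"rz": 0,"fingers": -1},
    {"tx": 0,"ty": 0,"tz": 0,"rx": 0,"ry": 0,"rz": 0,"fingers": -1},
    {"tx": 0,"ty": 0,"tz": 0,"rx": 0,"ry": 0,"rz": 0,"fingers": -1},
    {"tx": 0,"ty": 0,"tz": 0,"rx": 0,"ry": 0,"rz": 0,"fingers": -1},
    {"tx": 0,"ty": 0,"tz": 0,"rx": 0,"ry": 0,"rz": 0,"fingers": -1}
  ]
}}

```text
time: 12.8
position: [450.3, -399.1, 178.0]
tcp_rot: [-0.014, 3.135, 0.0]
contact_force: [-0.3, -0.2, 0.2]
grip_width: 0.006
```

```bash
python3 look.py t1w 81 451 -400
```

```text
d units [-1.000e-03 -1.900e-02  1.741e+00] yaw of y 90.53 tilt [ 7.e-03  1.e-04 -1.e+00] pos [ 450.34 -399.06  178.05] t 12.8 F [-0.28 -0.19  0.25] g 0.006
[275.70990529 212.34103906]
```

View pics/t1w.png

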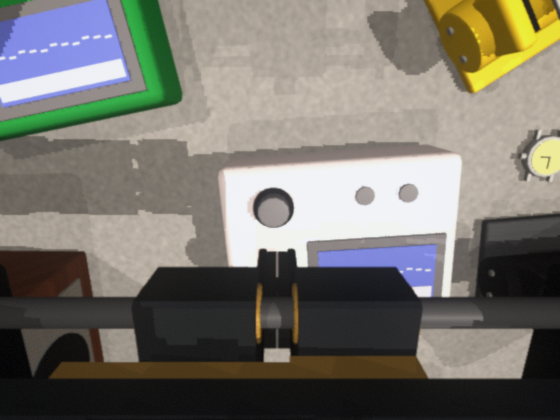

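```bash
python3 - <<'E'
from h import *
c=np.load('t1w.npy',allow_pickle=True).item()
im=cv2.imread('pics/t1w.png')[165:265,220:330]
cv2.imwrite('pics/t1c.png',cv2.resize(im,None,fx=5,fy=5,interpolation=cv2.INTER_CUBIC))
g=atz(c,(274,210.5),81);print(g); go([*g[:2],90])
E
```

```text
[ 449.5089014  -401.34092332   81.        ]
 d units [ 0.029 -0.046  1.761] yaw of y 90.53 tilt [ 7.e-03  2.e-04 -1.e+00] pos [ 450.35 -399.04  178.04] t 12.85 F [-0.36  0.48  0.12] g 0.0
```

View pics/t1c.png

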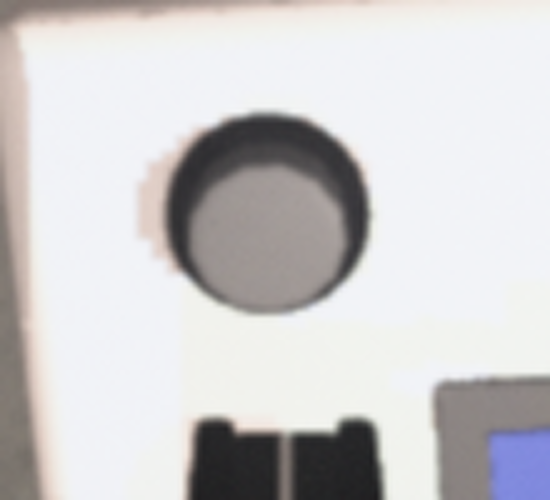

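Request:
{"op": "move_arm", "data": {
  "steps": [
    {"tx": 0.01,"ty": -0.05,"tz": 0.4,"rx": 0,"ry": 0,"rz": 0,"fingers": -1},
    {"tx": 0,"ty": 0,"tz": 0.5,"rx": 0,"ry": 0,"rz": 0,"fingers": -1},
    {"tx": 0,"ty": 0,"tz": 0.4,"rx": 0,"ry": 0,"rz": 0,"fingers": -1},
    {"tx": 0,"ty": 0,"tz": 0.2,"rx": 0,"ry": 0,"rz": 0,"fingers": -1},
    {"tx": 0,"ty": 0,"tz": 0.1,"rx": 0,"ry": 0,"rz": 0,"fingers": -1},
    {"tx": 0,"ty": 0,"tz": 0.04,"rx": 0,"ry": 0,"rz": 0,"fingers": -1},
    {"tx": 0,"ty": 0,"tz": 0,"rx": 0,"ry": 0,"rz": 0,"fingers": -1},
    {"tx": 0,"ty": 0,"tz": 0,"rx": 0,"ry": 0,"rz": 0,"fingers": -1},
    {"tx": 0,"ty": 0,"tz": 0,"rx": 0,"ry": 0,"rz": 0,"fingers": -1},
    {"tx": 0,"ty": 0,"tz": 0,"rx": 0,"ry": 0,"rz": 0,"fingers": -1}
  ]
}}

```text
time: 14.1
position: [450.0, -402.5, 91.2]
tcp_rot: [-0.013, 3.134, -0.001]
contact_force: [1.0, -0.5, -0.2]
grip_width: 0.008
```

```bash
python3 -c "
from h import *
go([450.2,-401.5,72])"
```

```text
d units [-0.     0.021  0.385] yaw of y 90.48 tilt [ 7.6e-03 -6.0e-04 -1.0e+00] pos [ 450.04 -402.53   91.23] t 14.1 F [ 0.99 -0.55 -0.18] g 0.008
```

Request:
{"op": "move_arm", "data": {
  "steps": [
    {"tx": 0,"ty": 0.02,"tz": 0.08,"rx": 0,"ry": 0,"rz": 0,"fingers": -1},
    {"tx": 0,"ty": 0,"tz": 0.06,"rx": 0,"ry": 0,"rz": 0,"fingers": -1},
    {"tx": 0,"ty": 0,"tz": 0.04,"rx": 0,"ry": 0,"rz": 0,"fingers": -1},
    {"tx": 0,"ty": 0,"tz": 0.04,"rx": 0,"ry": 0,"rz": 0,"fingers": -1},
    {"tx": 0,"ty": 0,"tz": 0.04,"rx": 0,"ry": 0,"rz": 0,"fingers": -1},
    {"tx": 0,"ty": 0,"tz": 0.04,"rx": 0,"ry": 0,"rz": 0,"fingers": -1},
    {"tx": 0,"ty": 0,"tz": 0.03,"rx": 0,"ry": 0,"rz": 0,"fingers": -1},
    {"tx": 0,"ty": 0,"tz": 0.03,"rx": 0,"ry": 0,"rz": 0,"fingers": -1},
    {"tx": 0,"ty": 0,"tz": 0,"rx": 0,"ry": 0,"rz": 0,"fingers": -1},
    {"tx": 0,"ty": 0,"tz": 0,"rx": 0,"ry": 0,"rz": 0,"fingers": -1}
  ]
}}

```text
time: 15.35
position: [450.3, -401.5, 72.9]
tcp_rot: [-0.013, 3.133, -0.0]
contact_force: [-1.7, 1.2, 5.3]
grip_width: 0.004
```

```bash
python3 -c "
from h import *
go([450.2,-401.5,71.5])"
```

```text
d units [ 0.002 -0.001  0.029] yaw of y 90.48 tilt [ 8.1e-03 -1.0e-04 -1.0e+00] pos [ 450.27 -401.46   72.94] t 15.35 F [-1.69  1.23  5.26] g 0.004
```

Request:
{"op": "move_arm", "data": {
  "steps": [
    {"tx": 0,"ty": 0,"tz": 0.03,"rx": 0,"ry": 0,"rz": 0,"fingers": -1},
    {"tx": 0,"ty": 0,"tz": 0.03,"rx": 0,"ry": 0,"rz": 0,"fingers": -1},
    {"tx": 0,"ty": 0,"tz": 0.02,"rx": 0,"ry": 0,"rz": 0,"fingers": -1},
    {"tx": 0,"ty": 0,"tz": 0,"rx": 0,"ry": 0,"rz": 0,"fingers": -1},
    {"tx": 0,"ty": 0,"tz": -0.9,"rx": 0,"ry": 0,"rz": 0,"fingers": -1},
    {"tx": 0,"ty": 0,"tz": -0.9,"rx": 0,"ry": 0.09,"rz": 0,"fingers": -1},
    {"tx": 0,"ty": 0,"tz": -0.3,"rx": 0,"ry": 0,"rz": 0,"fingers": -1},
    {"tx": 0,"ty": 0,"tz": 0,"rx": 0,"ry": 0,"rz": 0,"fingers": -1},
    {"tx": 0,"ty": 0,"tz": 0,"rx": 0,"ry": 0,"rz": 0,"fingers": -1},
    {"tx": 0,"ty": 0,"tz": 0,"rx": 0,"ry": 0,"rz": 0,"fingers": -1}
  ]
}}

```text
time: 16.6
position: [448.4, -400.3, 174.1]
tcp_rot: [0.013, -3.138, -0.005]
contact_force: [0.1, 0.9, -1.3]
grip_width: 0.007
```

```bash
python3 look.py t2w 73 450.2 -401.5; python3 - <<'E'
from h import *
im=cv2.imread('pics/t2w.png')[165:265,220:330]
a=cv2.resize(im,None,fx=5,fy=5,interpolation=cv2.INTER_CUBIC)
cv2.imwrite('pics/t2c.png',a)
go([524,-124,150])
s=get_image('scene');cv2.imwrite('pics/s9.png',s[:,:,::-1])
cv2.imwrite('pics/s9c.png',cv2.resize(s[250:420,260:430,::-1],None,fx=3.5,fy=3.5,interpolation=cv2.INTER_CUBIC))
E
```

```text
d units [-0.042 -0.029  1.822] yaw of y 90.48 tilt [-0.0034  0.003  -1.    ] pos [ 448.39 -400.32  174.11] t 16.6 F [ 0.14  0.91 -1.27] g 0.007
[275.07867237 213.42490026]
 d units [-1.562  5.51   0.492] yaw of y 90.48 tilt [-0.0037  0.0031 -1.    ] pos [ 448.31 -400.23  174.01] t 16.65 F [ 0.62  1.11 -0.08] g 0.002
```

View pics/t2c.png

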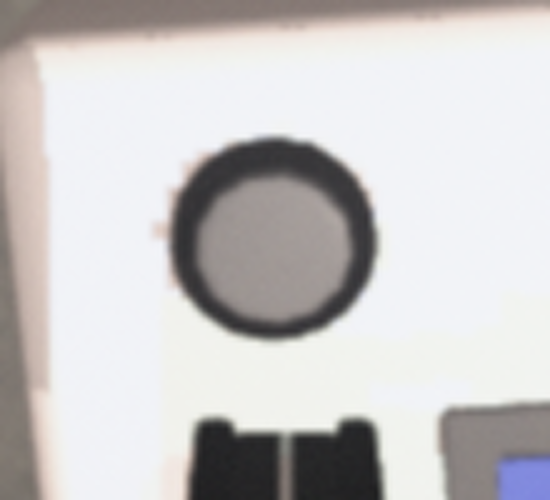

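View pics/s9c.png

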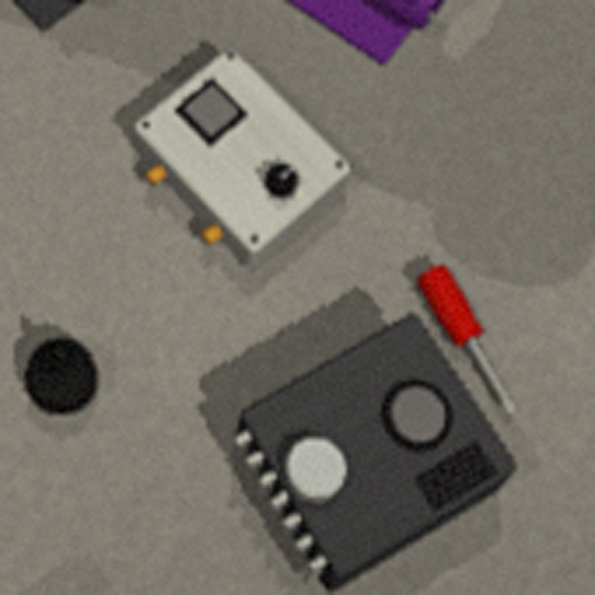

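View pics/s9.png

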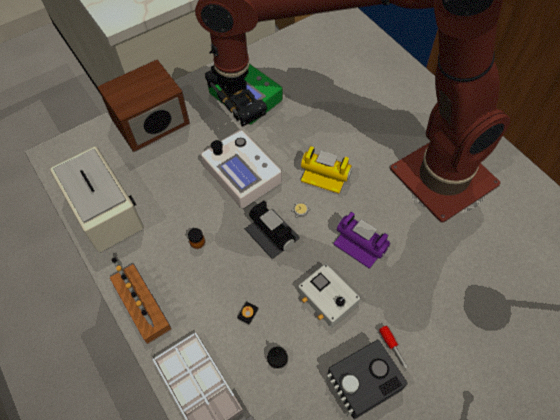

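Request:
{"op": "move_arm", "data": {
  "steps": [
    {"tx": -0.22,"ty": 0.79,"tz": 0,"rx": 0,"ry": 0,"rz": 0,"fingers": -1},
    {"tx": -0.22,"ty": 0.79,"tz": 0,"rx": 0,"ry": 0,"rz": 0,"fingers": -1},
    {"tx": -0.22,"ty": 0.79,"tz": 0,"rx": 0,"ry": 0,"rz": 0,"fingers": -1},
    {"tx": -0.22,"ty": 0.79,"tz": 0,"rx": 0,"ry": 0,"rz": 0,"fingers": -1},
    {"tx": -0.22,"ty": 0.79,"tz": 0,"rx": 0,"ry": 0,"rz": 0,"fingers": -1},
    {"tx": -0.22,"ty": 0.79,"tz": 0,"rx": 0,"ry": 0,"rz": 0,"fingers": -1},
    {"tx": -0.22,"ty": 0.6,"tz": 0,"rx": 0,"ry": 0,"rz": 0,"fingers": -1},
    {"tx": 0,"ty": 0,"tz": 0,"rx": 0,"ry": 0,"rz": 0,"fingers": -1},
    {"tx": 0,"ty": 0,"tz": 0,"rx": 0,"ry": 0,"rz": 0,"fingers": -1},
    {"tx": 0,"ty": 0,"tz": 0,"rx": 0,"ry": 0,"rz": 0,"fingers": -1}
  ]
}}

```text
time: 17.95
position: [522.7, -126.2, 169.9]
tcp_rot: [0.007, -3.132, -0.003]
contact_force: [0.3, -0.2, -0.3]
grip_width: 0.004
```

```bash
python3 look.py p1 84 524 -124
```

```text
d units [-0.042  0.041  1.517] yaw of y 90.27 tilt [-0.0101  0.0019 -0.9999] pos [ 522.65 -126.2   169.88] t 17.95 F [ 0.32 -0.17 -0.32] g 0.004
[279.67305641 219.57821909]
```

View pics/p1.png

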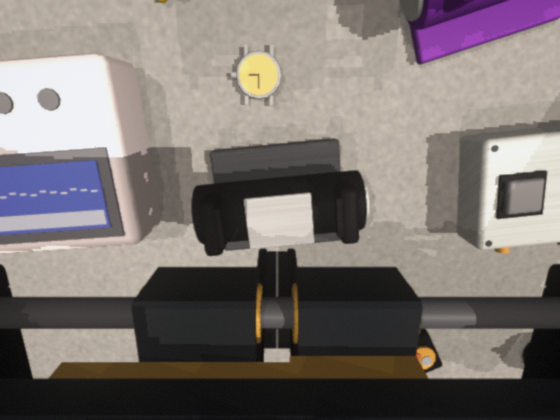

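Request:
{"op": "move_arm", "data": {
  "steps": [
    {"tx": -0.03,"ty": 0.05,"tz": 0.4,"rx": 0,"ry": -0.11,"rz": 0,"fingers": -1},
    {"tx": 0,"ty": 0,"tz": 0.45,"rx": 0,"ry": 0,"rz": 0,"fingers": -1},
    {"tx": 0,"ty": 0,"tz": 0.35,"rx": 0,"ry": 0,"rz": 0,"fingers": -1},
    {"tx": 0,"ty": 0,"tz": 0.15,"rx": 0,"ry": 0,"rz": 0,"fingers": -1},
    {"tx": 0,"ty": 0,"tz": 0.05,"rx": 0,"ry": 0,"rz": 0,"fingers": -1},
    {"tx": 0,"ty": 0,"tz": 0,"rx": 0,"ry": 0,"rz": 0,"fingers": -1},
    {"tx": 0,"ty": 0,"tz": 0,"rx": 0,"ry": 0,"rz": 0,"fingers": -1},
    {"tx": 0,"ty": 0,"tz": 0,"rx": 0,"ry": 0,"rz": 0,"fingers": -1},
    {"tx": 0,"ty": 0,"tz": 0,"rx": 0,"ry": 0,"rz": 0,"fingers": -1},
    {"tx": 0,"ty": 0,"tz": 0,"rx": 0,"ry": 0,"rz": 0,"fingers": -1}
  ]
}}

```text
time: 19.25
position: [525.0, -127.8, 100.3]
tcp_rot: [0.002, 3.137, 0.002]
contact_force: [-1.0, -0.9, 0.4]
grip_width: 0.011
```

```bash
python3 -c "
from h import *
go([524,-123.5,79])"
```

```text
d units [0.021 0.085 0.426] yaw of y 89.92 tilt [ 0.0044  0.0012 -1.    ] pos [ 524.97 -127.79  100.31] t 19.25 F [-0.96 -0.88  0.4 ] g 0.011
```

Request:
{"op": "move_arm", "data": {
  "steps": [
    {"tx": 0.02,"ty": 0.08,"tz": 0.1,"rx": 0,"ry": 0,"rz": 0,"fingers": -1},
    {"tx": 0,"ty": 0,"tz": 0.06,"rx": 0,"ry": 0,"rz": 0,"fingers": -1},
    {"tx": 0,"ty": 0,"tz": 0.05,"rx": 0,"ry": 0,"rz": 0,"fingers": -1},
    {"tx": 0,"ty": 0,"tz": 0.04,"rx": 0,"ry": 0,"rz": 0,"fingers": -1},
    {"tx": 0,"ty": 0,"tz": 0,"rx": 0,"ry": 0,"rz": 0,"fingers": -1},
    {"tx": 0,"ty": 0,"tz": 0,"rx": 0,"ry": 0,"rz": 0,"fingers": -1},
    {"tx": 0,"ty": 0,"tz": 0,"rx": 0,"ry": 0,"rz": 0,"fingers": -1},
    {"tx": 0,"ty": 0,"tz": 0,"rx": 0,"ry": 0,"rz": 0,"fingers": -1},
    {"tx": 0,"ty": 0,"tz": 0,"rx": 0,"ry": 0,"rz": 0,"fingers": -1},
    {"tx": 0,"ty": 0,"tz": 0,"rx": 0,"ry": 0,"rz": 0,"fingers": -1}
  ]
}}

```text
time: 20.5
position: [524.0, -123.4, 86.9]
tcp_rot: [0.002, 3.137, 0.002]
contact_force: [-0.7, -0.1, -0.5]
grip_width: 0.005
```

```bash
python3 -c "
from h import *
go([524,-123.5,79])"
```

```text
d units [ 0.    -0.001  0.158] yaw of y 89.92 tilt [ 0.0044  0.0012 -1.    ] pos [ 523.98 -123.45   86.92] t 20.5 F [-0.73 -0.14 -0.52] g 0.005
```

Request:
{"op": "move_arm", "data": {
  "steps": [
    {"tx": 0,"ty": 0,"tz": 0,"rx": 0,"ry": 0,"rz": 0,"fingers": -1},
    {"tx": 0,"ty": 0,"tz": 0,"rx": 0,"ry": 0,"rz": 0,"fingers": -1},
    {"tx": 0,"ty": 0,"tz": 0,"rx": 0,"ry": 0,"rz": 0,"fingers": -1},
    {"tx": 0,"ty": 0,"tz": 0.03,"rx": 0,"ry": 0,"rz": 0,"fingers": -1},
    {"tx": 0,"ty": 0,"tz": 0.03,"rx": 0,"ry": 0,"rz": 0,"fingers": -1},
    {"tx": 0,"ty": 0,"tz": 0.03,"rx": 0,"ry": 0,"rz": 0,"fingers": -1},
    {"tx": 0,"ty": 0,"tz": 0.03,"rx": 0,"ry": 0,"rz": 0,"fingers": -1},
    {"tx": 0,"ty": 0,"tz": 0.03,"rx": 0,"ry": 0,"rz": 0,"fingers": -1},
    {"tx": 0,"ty": 0,"tz": 0.03,"rx": 0,"ry": 0,"rz": 0,"fingers": -1},
    {"tx": 0,"ty": 0,"tz": 0,"rx": 0,"ry": 0,"rz": 0,"fingers": -1}
  ]
}}

```text
time: 21.75
position: [524.1, -123.5, 77.9]
tcp_rot: [0.002, 3.137, 0.002]
contact_force: [-2.2, 0.5, 4.5]
grip_width: 0.003
```

```bash
python3 -c "
from h import *
go([524,-123.5,79])"
```

```text
d units [ 0.001 -0.001 -0.022] yaw of y 89.91 tilt [ 0.0044  0.0015 -1.    ] pos [ 524.05 -123.46   77.88] t 21.75 F [-2.18  0.52  4.47] g 0.003
```

Request:
{"op": "move_arm", "data": {
  "steps": [
    {"tx": 0,"ty": 0,"tz": -0.3,"rx": 0,"ry": 0,"rz": 0,"fingers": -1},
    {"tx": 0,"ty": 0,"tz": -0.6,"rx": 0,"ry": 0,"rz": 0,"fingers": -1},
    {"tx": 0,"ty": 0,"tz": -0.8,"rx": 0,"ry": 0,"rz": 0,"fingers": -1},
    {"tx": 0,"ty": 0,"tz": -0.5,"rx": 0,"ry": 0,"rz": 0,"fingers": -1},
    {"tx": 0,"ty": 0,"tz": 0,"rx": 0,"ry": 0,"rz": 0,"fingers": -1},
    {"tx": 0,"ty": 0,"tz": 0,"rx": 0,"ry": 0,"rz": 0,"fingers": -1},
    {"tx": 0,"ty": 0,"tz": 0,"rx": 0,"ry": 0,"rz": 0,"fingers": -1},
    {"tx": 0,"ty": 0,"tz": 0,"rx": 0,"ry": 0,"rz": 0,"fingers": -1},
    {"tx": 0,"ty": 0,"tz": 0,"rx": 0,"ry": 0,"rz": 0,"fingers": -1},
    {"tx": 0,"ty": 0,"tz": 0,"rx": 0,"ry": 0,"rz": 0,"fingers": -1}
  ]
}}

```text
time: 23.0
position: [521.9, -123.9, 191.4]
tcp_rot: [0.004, 3.14, 0.001]
contact_force: [0.0, -0.2, -0.2]
grip_width: 0.003
```

```bash
python3 look.py p2 84 524 -123.5; python3 -c "
from h import *
cv2.imwrite('pics/s10.png',get_image('scene')[:,:,::-1]);cv2.imwrite('pics/t10.png',get_image('top')[:,:,::-1])
a=cv2.imread('pics/s10.png');b=cv2.imread('pics/t10.png')
cv2.imwrite('pics/s10c.png',np.hstack([cv2.resize(a[120:420,190:430],None,fx=1.65,fy=1.65),cv2.resize(b[130:300,120:400],(396,240)).repeat(1,0) if 0 else cv2.copyMakeBorder(cv2.resize(b[130:300,120:400],(400,243)),0,252,0,0,0)]))"
```

```text
d units [-0.039  0.007  1.948] yaw of y 89.86 tilt [ 1.2e-03  4.0e-04 -1.0e+00] pos [ 521.91 -123.9   191.38] t 23.0 F [ 0.   -0.18 -0.19] g 0.003
[277.41693697 210.8438272 ]
```

View pics/p2.png

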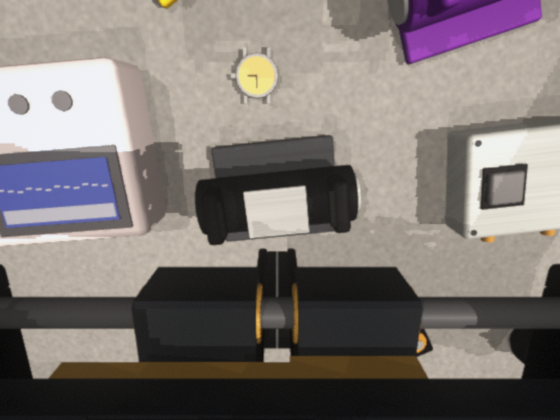

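View pics/s10c.png

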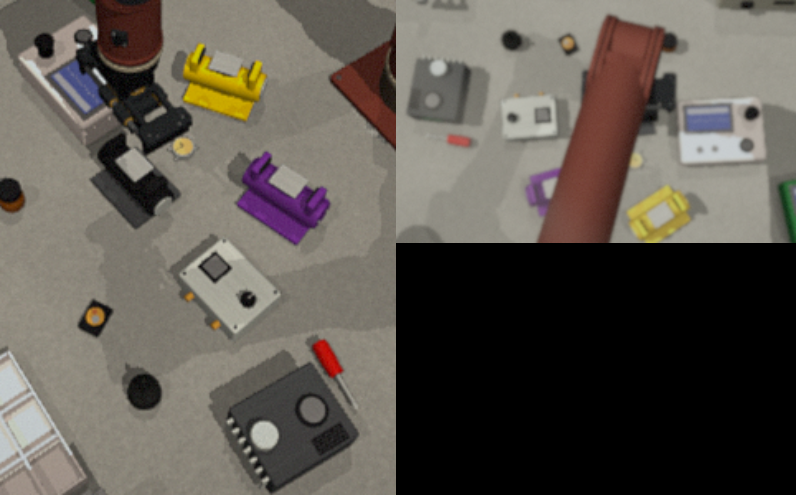

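```bash
python3 -c "
from rig import job
print(job.finish_job())"
```

```text
the job is handed in; nothing more can be done
None
```

I pressed the three keys with the shut fingertips in the order asked: supply, then amplifier, then the white tester. I then tapped the black stand's plate, raised the arm clear and handed the job in at about 23 s.

| Press | Last force read while pressed | What it shows |
|---|---|---|
| Supply key | 5.8 N (then about 2 mm more commanded, not read) | bottomed in its sprung mount |
| Amplifier key | 8.5 N | bottomed in its sprung mount |
| Tester key | 5.3 N (then about 4 mm more commanded, not read) | bottomed in its sprung mount |
| Sensing plate | 4.5 N at about 6 mm down | matches its spring; counts as a tap |

- **Keys:** pictures taken before the tap showed all three keys down.
- **Plate:** the last wrist picture shows it back where it sits at rest.
- **Other things:** nothing appears to have moved. In the last pictures the tool was clear of everything at z = 191 mm.
- **Camera disagreement:** the fixed cameras differed by up to about 8 mm on where the keys were, so I used the wrist camera for each final position.
- **Sideways drift:** the arm drifted up to 8 mm sideways on two approaches (supply and amplifier) and 4 mm on the plate. I corrected each before contact.
- **Refused call:** my first move call was refused because rows were missing entries. It moved nothing.

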